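Lay a battery pack in its carrier and latch the keeper bar

TASK

Take the battery pack that lies by itself near the carrier and lay it label side up, as it lies now, flat on the floor of the carrier's pocket, with its flex tail out through the gap in the pocket's open end; lower it in rather than drop it. Then swing the keeper bar across the pack until it snaps past the spring plunger and rests fully shut against its stop. Leave the small round pot in front of the work where it is.

Things in the scene. Friction and masses are not known exactly. Their poses are not given: they have to be found in the camera images.
- pack_centre (a point): Centre (half-way up) of the loose battery pack: flat black block 36 x 91 x 8 mm, 30 to 60 g, lying flat on the table or on the 3 mm thick blue mat (centre 4 mm above that). Its x axis is its 36 mm width (grasp across it), y its 91 mm length, z up. A short thin flex tail, 23 mm long and only visible (nothing solid), sticks out of the -y end.
- pack_tail (a point): Point on the battery pack at the middle of its -y end face, where the flex tail leaves; 45.5 mm from pack_centre. Same axes as pack_centre.
- carrier: Carrier fixed to the table: grey plate 190 (x) x 140 (y) x 12 mm on 3 mm feet, with the pocket in its middle. Origin: under its centre at table height; x points from the catch to the bar's pivot, y along the pocket, z up. In mm in these axes: pivot post at (65, 0); catch block with the spring plunger at (-85, -11) and stop fin, 6 mm thick, at (-66, 12), both up to 38 mm above the table.
- pocket (a point): Centre of the pocket's floor, 15 mm over the table; axes as the carrier's. Inside 42 (x) by 97 mm (y): 3 mm play all round; pack_centre rests 4 mm above this point. Black rails 8 mm thick, 7 mm above the floor. +y end closed; -y end has a gap 30 mm wide for the tail. The rails leave the middle 55 mm of both long sides open for fingers (flat plate beside the pack there).
- keeper (a joint): Bar angle, rad. 0 = shut, across the pocket (from the pivot along carrier -x) on its stop, underside 14 mm above the pocket floor; grows as the free end swings to carrier -y, up to 1.95; starts well open (above 1.1), clear of the pocket. Turns easily and stays where left, but from 0.16 the spring plunger resists (about 6 N at the knob) up to its crest at 0.07, then drives the bar shut.
- keeper_hinge (a point): Point on the upright pivot axis of the keeper bar, 32 mm above the table (mid-thickness of the bar); axes as the carrier's.
- keeper_knob (a point): Middle of the black knob on the bar: upright cylinder, 16 mm diameter, from 35 to 65 mm above the table (this point 50 mm up), 20 mm collar on its lowest 4 mm. 108 mm from the pivot axis: at angle a it is at hinge + 108 mm * (-cos a, -sin a) in carrier x, y. The bar is aluminium, 18 mm wide, 6 mm thick, height 29 to 35 mm, and ends 136 mm from the pivot.
- pot: Bystander: loose small round white pot with a lid, 44 mm across, 32 mm high, near the front edge of the table; origin at the centre of its underside. Leave it where it is.

How it is judged (in metres and radians):
On the way, in this order (a step that is already met when the one before it is completed fails the run):
1. the pack lies home in the pocket, tail out through the gap, with the keeper bar still open (horizontal distance between pack_centre and pocket below 0.006 m and z of pack_centre in the frame of pocket below 0.007 m and y of pack_tail in the frame of pocket below -0.03 m and angle between pack_centre's own z axis and vertical below 0.08 rad and angle between the y axis of pack_centre and the y axis of pocket, either way round below 0.1 rad and value of joint keeper above 0.3 rad), for 0.2 s.
2. the keeper bar is snapped shut over the pack (horizontal distance between pack_centre and pocket below 0.006 m and z of pack_centre in the frame of pocket below 0.007 m and y of pack_tail in the frame of pocket below -0.03 m and angle between pack_centre's own z axis and vertical below 0.08 rad and angle between the y axis of pack_centre and the y axis of pocket, either way round below 0.1 rad and value of joint keeper below 0.035 rad), for 0.2 s.
At the end, for the whole second after the job is handed in: Pack at rest, flat on the pocket floor (centre within 6 mm of the pocket's sideways, at most 7 mm above the floor, tilt under 0.08 rad, turned under 0.1 rad), tail toward the gap; keeper bar snapped shut (joint under 0.035 rad); fingers touch neither (all of step 2 and linear speed of pack below 0.02 m/s and contact force between the fingers and pack below 0.1 N and contact force between the fingers and carrier below 0.1 N).
It fails at once if the pack is dropped: let go more than about 20 mm above the pocket floor (contact force between the fingers and pack below 0.01 N and horizontal distance between pack_centre and pocket below 0.06 m and z of pack_centre in the frame of pocket above 0.024 m).
It fails at once if the pot is shifted by more than 25 mm (distance of pot from where it was at the start of the episode above 0.025 m).
It also fails if it takes over 58 s, if anything falls off the work surface, if the arm or the gripper's body presses on something with over 40 N, if the wrist force passes 120 N, or if a joint passes its speed limit or range.

ROBOT

A 6-joint arm with a two-finger parallel gripper is mounted at the origin on a cart in front of the work surface, level with it; the furniture and walls round the work are solid. World frame = base frame: x ahead of the robot, y to its left, z up, the work surface at z = 0. Lengths are in mm, angles in rad, forces in N, time in s.
With the tool pointing down it reaches from about 300 to 875 mm from the base axis. Payload 6.4 kg.
Tool frame: the origin (TCP) lies at the very end of the fingers, on their centre line; the grasp point (between the pads) lies 19 mm behind it; z points along the fingers, y is the direction in which the jaws open and shut (so a half turn about z gives the same grasp; the last joint's range is limited). The gripper opens to 85 mm and grips with 20 to 120 N. Pads are 22 mm wide; open, the fingers measure 114 mm over their backs; the gripper's body (76 mm by 85 mm) begins 54 mm behind the grasp point. The pads swing forward as they close: fully open they stand 13 mm farther back than shut.
Start: joints at [0.985, 0.181, 1.607, -0, 1.354, -0.206], TCP at [213.162, 534.044, 231.288] pointing down, gripper open.
Joint ranges: [-2.99, 2.99], [-0.89, 2.07], [0.3, 2.58], [-1.14, 4.28], [0, 2.63], [-3.12, 3.12]. Speed limits (rad/s): [2.57, 2.57, 3.01, 3.14, 3.14, 3.14].

INTERFACE

Orientations are given as a unit quaternion [x, y, z, w].
In Python, from cell import observe, eyes, finish_job gives the robot as it stands.
- The arm moves only by the tool send_rows, never from a script. Its argument "moves" is a list that holds one entry, the list of rows, each a list of 4 numbers: the shift along the tool's x, y, z in cm, then the turn about the tool's z in degrees. A call has 1 to 10 rows; each row is the pose to reach, as a shift and turn from the pose commanded when the call began, along the tool's axes at that moment; what a row does not reach only later rows make up. A row lasts 1/10 s, in which the tool goes at most 50 mm and 8.59 degrees, less where a joint would pass 70% of its speed; a pose out of reach is approached as far as the arm can. A call with a gripper value outside its range is refused whole. "gripper" is the opening, from 0 (shut) to 1 (fully open), set as the call begins (left out, the last holds). The fingers move at their own pace and stop on an object; "grip_force" is the grip in N (left out, the last holds). Time passes only in rows, so rows that repeat a pose let the fingers close. It gives the time, the measured TCP pose, the force and the opening at its end, in the units of the state.
- observe(): the state, without advancing time (a new reading comes with each control period).
- eyes.get_image(name): name is "scene" or "side" or "wrist"; returns a dict with "img" (384x512x3 uint8, red, green, blue), "fx", "fy", "cx", "cy" (pixels), "xyz" and "orientation" of the camera in the world. Camera axes: x right, y up, looking along -z (the intrinsics and any distortion apply to the point x, -y, -z); pixel columns grow to the right and rows downward; lengths in mm; the calibration is good to about 2 mm. A picture is of the moment at which its call begins. There is no depth.
- finish_job(): hands the job in, once; it reports no verdict.
The state is a dict: "t": time; "qpos": joint angles; "dq": joint speeds; "effort": joint torques, N m; "tool_pos": TCP position; "eef_rot": TCP orientation; "ft_force": force on the tool from outside, world axes, zero at the start; "torque": the same for the moment, N m; "grip_width": opening from 0.0 (shut) to 1.0 (fully open).
Only numpy, scipy, OpenCV 4.12 (cv2) and the standard library are available. Lean on these libraries where they do the work, as an engineer would, in place of code of your own. Each camera call takes 0.05 s, during which the arm holds its last target.

## Working session

There is one attempt and no reset: what is moved stays moved. The work goes in short steps, Python scripts to look and compute and a tool call to move; the robot and the scene stay as the last step left them, time stands still between calls to the robot, and variables do not carry over. Pictures are saved under pics/ and viewed, and the job is handed in when it is done.

Besides the shell and the picture viewer there is one more tool, called as name(argument=value, ...) on one line, values as JSON. send_rows: Moves the arm, as the interface text tells. Its arguments: {"type":"object","properties":{"moves":{"type":"array"},"gripper":{"type":"number"},"grip_force":{"type":"number"}},"required":["moves"]}

```bash
mkdir -p pics; ls; cat > h.py <<'E'
import numpy as np, cv2
from cell import observe, eyes, finish_job
from scipy.spatial.transform import Rotation as R
def snap(n,f):
    d=eyes.get_image(n); cv2.imwrite(f'pics/{f}.png',cv2.cvtColor(d['img'],cv2.COLOR_RGB2BGR))
    np.save(f'pics/{f}.npy',d,allow_pickle=True); return d
def load(f): return np.load(f'pics/{f}.npy',allow_pickle=True).item()
def ray(d,u,v):
    r=np.array([(u-d['cx'])/d['fx'],-(v-d['cy'])/d['fy'],-1.0])
    return np.array(d['xyz']),R.from_quat(d['orientation']).apply(r)
def onz(d,u,v,z):
    o,r=ray(d,u,v); return o+r*(z-o[2])/r[2]
def proj(d,p):
    c=R.from_quat(d['orientation']).inv().apply(np.array(p)-np.array(d['xyz']))
    return d['cx']+d['fx']*c[0]/-c[2], d['cy']-d['fy']*c[1]/-c[2]
E
python3 - <<'E'
from h import *
for n in ['scene','side','wrist']:
    d=snap(n,n+'0'); print(n,{k:d[k] for k in d if k!='img'})
print(observe())
E
```

```text
pics
scene {'fx': 490.61192860566234, 'fy': 490.61192860566234, 'cx': 245.66046884647926, 'cy': 184.74044063797183, 'xyz': array([-56.91879608, 972.61064188, 563.24503025]), 'orientation': array([-0.14681422,  0.47747703,  0.8225158 , -0.27189894])}
side {'fx': 467.5366170492214, 'fy': 467.5366170492214, 'cx': 254.90195412467358, 'cy': 191.98473211387375, 'xyz': array([ 428.95390183, 1110.12120059,  414.83098376]), 'orientation': array([-0.00964517,  0.55349366,  0.83240944, -0.02542169])}
wrist {'fx': 332.979580447458, 'fy': 332.979580447458, 'cx': 251.67184294568295, 'cy': 192.15125174606396, 'xyz': array([142.09503471, 561.47887936, 373.25121561]), 'orientation': array([-0.12473072, -0.08422976,  0.55461464,  0.81838267])}
{'t': 0.15, 'qpos': array([ 9.84698329e-01,  1.81368025e-01,  1.60776472e+00, -3.16482532e-06,
        1.35380544e+00, -2.06330228e-01]), 'dq': array([-0.00043516, -0.00139315, -0.00421471,  0.00067395,  0.00169134,
        0.00097714]), 'effort': array([ 1.41199175e-04, -4.45266831e+01, -3.51692712e+01, -3.14131548e-04,
        5.93849458e-03, -7.15557439e-05]), 'tool_pos': array([212.91982331, 533.67550659, 230.59901141]), 'eef_rot': array([ 1.88744490e-01,  9.82026000e-01, -6.21239551e-04, -2.58213098e-04]), 'ft_force': array([-0.45136887, -0.66417842, -0.42545085]), 'torque': array([-0.00724247, -0.05280273,  0.04935393]), 'grip_width': 1.000427437232342}
```

View pics/scene0.png

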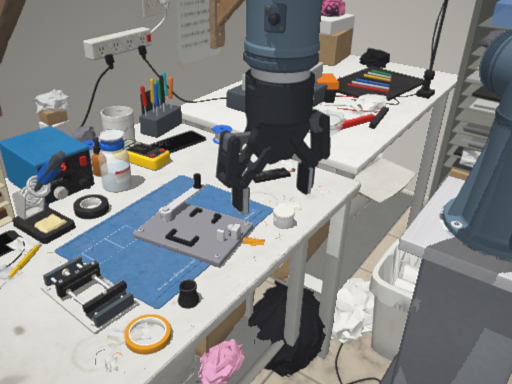

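View pics/side0.png

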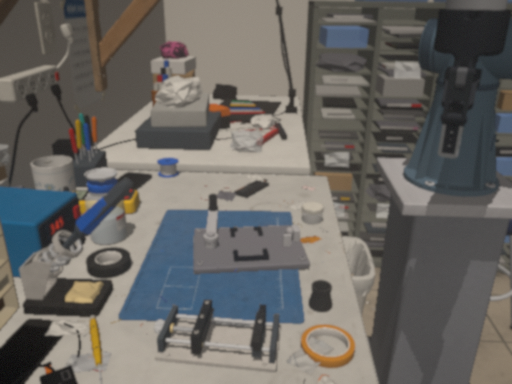

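View pics/wrist0.png

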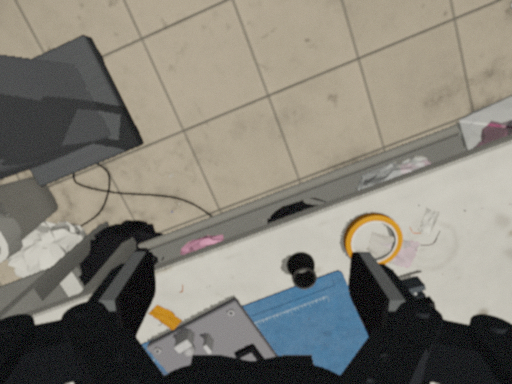

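```bash
python3 - <<'E'
from h import *
a=cv2.imread('pics/scene0.png')[150:280,110:320]; cv2.imwrite('pics/z1.png',cv2.resize(a,None,fx=3.8,fy=3.8,interpolation=cv2.INTER_CUBIC))
a=cv2.imread('pics/side0.png')[165:295,140:340]; cv2.imwrite('pics/z2.png',cv2.resize(a,None,fx=4,fy=4,interpolation=cv2.INTER_CUBIC))
s=load('side0');c=load('scene0')
print('pack?',onz(s,252,188,8),onz(c,275,174,8))
for n,p in dict(pl=(195,270),pr=(307,268),br=(293,230),bl=(195,230)).items(): print(n,onz(s,*p,15))
print('pot',onz(s,312,213,16),onz(c,284,215,16))
E
```

```text
pack? [483.29486211 119.17567846   8.        ] [473.63046884 107.30900881   8.        ]
pl [551.92751471 483.81515237  15.        ]
pr [375.05215804 465.10975073  15.        ]
br [394.49275303 334.96155662  15.        ]
bl [575.18471247 348.77735792  15.        ]
pot [355.02029639 260.19802311  16.        ] [357.81690601 252.91188403  16.        ]
```

View pics/z1.png

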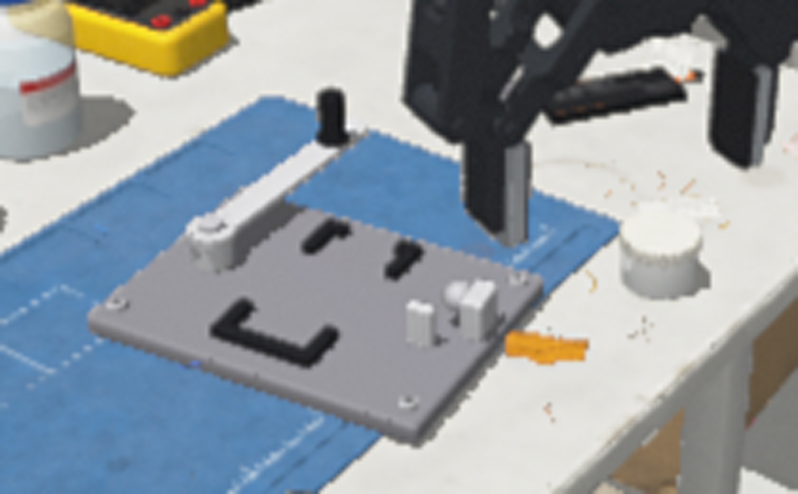

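View pics/z2.png

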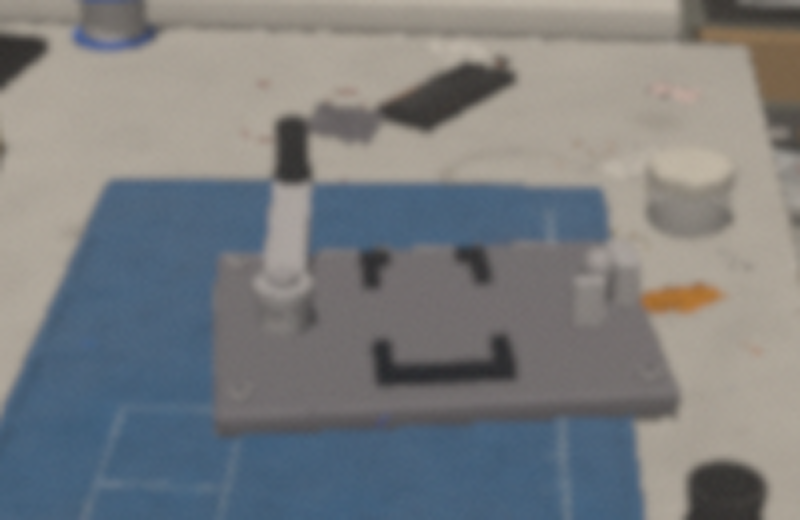

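```bash
cat >> h.py <<'E'
def rel(pos,yaw=None,st=None):
    """rows numbers to reach TCP pos (mm), tool y axis pointing at yaw (rad, mod pi -> nearest)"""
    st=st or observe(); T=R.from_quat(st['eef_rot']); s=T.inv().apply(np.array(pos)-st['tool_pos'])/10
    ty=T.apply([0,1,0]); cur=np.arctan2(ty[1],ty[0]); tz=T.apply([0,0,1])
    dt=0 if yaw is None else -np.degrees((yaw-cur+np.pi)%(2*np.pi)-np.pi)
    print('shift cm',np.round(s,2),'turn deg',round(dt,2),'(alt',round(dt-180*np.sign(dt),2),') cur ty yaw',round(np.degrees(cur),2),'tz',np.round(tz,3))
E
python3 - <<'E'
from h import *
w=load('wrist0');Rw=R.from_quat(w['orientation']);print(Rw.as_matrix().round(3))
st=observe();T=R.from_quat(st['eef_rot']);print(T.as_matrix().round(3))
print('cam in tool',T.inv().apply(w['xyz']-st['tool_pos']),'look in tool',T.inv().apply(Rw.apply([0,0,-1])))
rel([478,113,231])
E
```

```text
[[ 0.371 -0.887 -0.276]
 [ 0.929  0.354  0.111]
 [-0.    -0.298  0.955]]
[[-0.929  0.371 -0.001]
 [ 0.371  0.929 -0.001]
 [ 0.    -0.001 -1.   ]]
cam in tool [  76.12430818   -0.62058072 -142.63076164] look in tool [-2.97845378e-01  8.17749615e-04  9.54613776e-01]
shift cm [-4.021e+01 -2.924e+01 -1.000e-02] turn deg 0 (alt 0 ) cur ty yaw 68.24 tz [-0.001 -0.001 -1.   ]
```

send_rows(moves=[[[-4, -2.9, 0, 0], [-8, -5.8, 0, 0], [-12, -8.7, 0, 0], [-16, -11.6, 0, 0], [-20, -14.6, 0, 0], [-24, -17.5, 0, 0], [-28, -20.4, 0, 0], [-32, -23.3, 0, 0], [-36, -26.2, 0, 0], [-40, -29.2, 0, 0]]])

```text
t: 1.15
tool_pos: [477.0, 112.7, 231.3]
eef_rot: [0.189, 0.982, 0.0, 0.0]
ft_force: [0.7, 0.5, -0.9]
grip_width: 0.999
```

send_rows(moves=[[[0, 0, 0, 0], [0, 0, 0, 0], [0, 0, 0, 0]]])

```text
t: 1.45
tool_pos: [475.7, 115.2, 230.9]
eef_rot: [0.189, 0.982, 0.0, -0.001]
ft_force: [-1.2, 0.3, 0.1]
grip_width: 1.001
```

```bash
python3 - <<'E'
from h import *
for n in ['wrist','scene','side']:snap(n,n+'1')
w=load('wrist1')
print(proj(w,[478,113,8]),observe()['tool_pos'],observe()['t'])
a=cv2.imread('pics/side1.png')[165:295,140:340]; cv2.imwrite('pics/z3.png',cv2.resize(a,None,fx=4,fy=4,interpolation=cv2.INTER_CUBIC))
E
```

```text
(np.float64(250.73245845371895), np.float64(162.45203311458823)) [475.7280379  115.84675977 231.23857214] 1.6
```

View pics/wrist1.png

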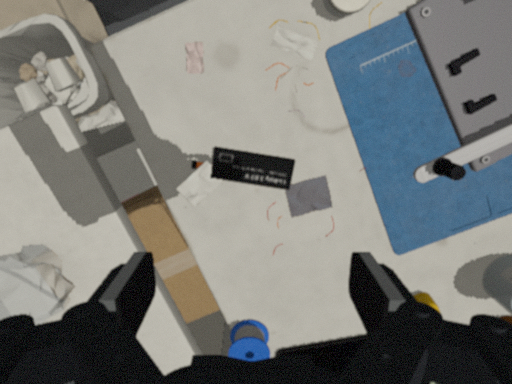

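View pics/scene1.png

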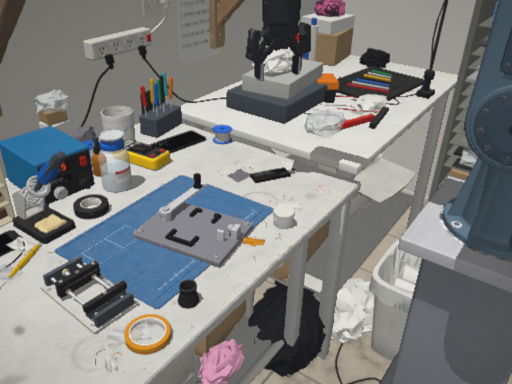

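```bash
python3 - <<'E'
from h import *
a=cv2.imread('pics/wrist1.png')[130:210,170:340]; cv2.imwrite('pics/z4.png',cv2.resize(a,None,fx=4.7,fy=4.7,interpolation=cv2.INTER_CUBIC))
w=load('wrist1');g=cv2.cvtColor(w['img'],cv2.COLOR_RGB2GRAY)
m=np.zeros_like(g);m[140:200,205:300]=(g[140:200,205:300]<60)
m=cv2.morphologyEx(m,cv2.MORPH_CLOSE,np.ones((7,7),np.uint8)); 
cs,_=cv2.findContours(m,0,2);c=max(cs,key=cv2.contourArea);r=cv2.minAreaRect(c);print(r)
b=cv2.boxPoints(r);P=np.array([onz(w,*q,8) for q in b]);print(P.round(1));print(P.mean(0),[np.linalg.norm(P[i]-P[i-1]) for i in range(4)])
for i in range(4): d=P[i]-P[i-1];print(np.degrees(np.arctan2(d[1],d[0])))
E
```

```text
((251.69595336914062, 167.92568969726562), (80.37271881103516, 29.476926803588867), 8.972626686096191)
[[475.5  63.9   8. ]
 [447.1  82.1   8. ]
 [492.8 158.7   8. ]
 [522.8 142.5   8. ]]
[484.55828672 111.79183205   8.        ] [np.float64(91.69327158913187), np.float64(33.7565963063734), np.float64(89.28583978917847), np.float64(34.17281969285622)]
-121.05429206702394
147.49012040917725
59.197201549149874
-28.453245516107557
```

View pics/z4.png

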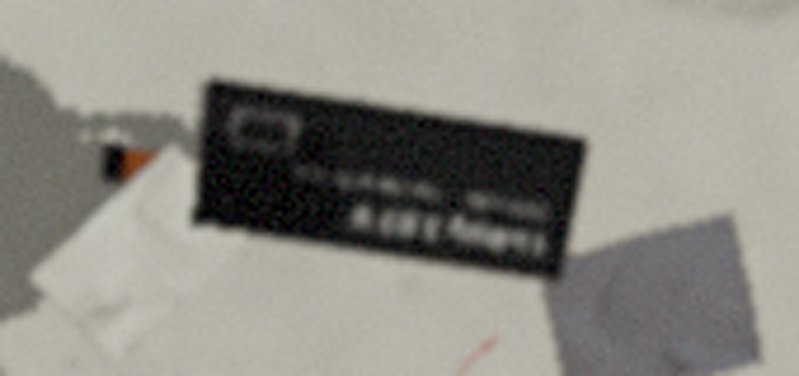

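send_rows(moves=[[[1.3, 3.2, 0, 7.5], [2.7, 6.4, 0, 15], [4, 9.6, 0, 22.5], [5.4, 12.8, 0, 30], [6.8, 16, 0, 37.5], [8, 19.2, 0, 45], [9.5, 22.5, 0, 52.5], [10.8, 25.7, 0, 60], [12.2, 29, 0, 68], [12.2, 29, 0, 68]]])

```text
t: 2.6
tool_pos: [468.4, 433.9, 231.0]
eef_rot: [0.705, 0.709, 0.0, -0.001]
ft_force: [0.8, -0.8, 0.3]
grip_width: 0.998
```

send_rows(moves=[[[0, 0, 0, 0], [0, 0, 0, 0], [0, 0, 0, 0]]])

```text
t: 2.9
tool_pos: [470.6, 428.4, 231.4]
eef_rot: [0.706, 0.709, -0.0, 0.0]
ft_force: [-0.3, 0.2, -0.9]
grip_width: 1.006
```

```bash
python3 - <<'E'
from h import *
snap('wrist','wrist2');st=observe();print(st['tool_pos'],st['qpos'],st['t'])
E
```

```text
[470.73047052 428.33421585 231.49433287] [ 5.52202899e-01  3.15075104e-01  1.44266665e+00 -1.81623006e-04
  1.38379639e+00  5.48361612e-01] 2.95
```

View pics/wrist2.png

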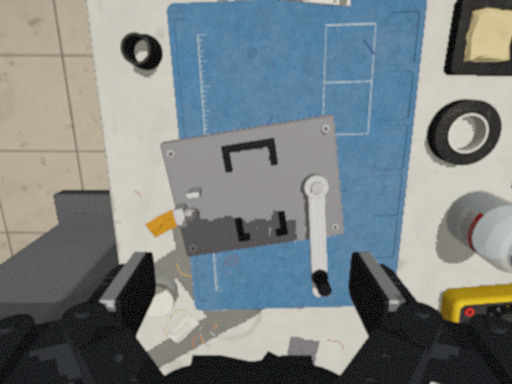

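```bash
python3 - <<'E'
from h import *
w=load('wrist2');g=cv2.cvtColor(w['img'],cv2.COLOR_RGB2GRAY)
m=np.zeros_like(g);m[130:250,215:296]=(g[130:250,215:296]<55)
n,l,s,c=cv2.connectedComponentsWithStats(m)
for i in range(1,n):
    if s[i][4]>40: print(s[i])
pts=np.array([p for i in range(1,n) if s[i][4]>40 for p in np.argwhere(l==i)[:,::-1]],np.float32)
W=np.array([onz(w,*p,22)[:2] for p in pts],np.float32)
r=cv2.minAreaRect(W);print('rails top',r)
print(cv2.boxPoints(r))
# plate
hsv=cv2.cvtColor(w['img'],cv2.COLOR_RGB2HSV)
m=((hsv[...,1]<50)&(g>60)&(g<150)).astype(np.uint8)
m[:100]=0;m[262:]=0;m[:,:155]=0;m[:,352:]=0
m=cv2.morphologyEx(m,cv2.MORPH_OPEN,np.ones((5,5),np.uint8))
cs,_=cv2.findContours(m,0,1);k=max(cs,key=cv2.contourArea)[:,0]
W=np.array([onz(w,*p,15)[:2] for p in k],np.float32)
r=cv2.minAreaRect(cv2.convexHull(W));print('plate',r)
cv2.imwrite('pics/m.png',m*255)
for n_,p in dict(s1=(171,154),s2=(326,129),s3=(336,227),s4=(193,247)).items(): print(n_,onz(w,*p,16).round(1))
print('hinge',onz(w,316,186,37)); 
a=cv2.imread('pics/wrist2.png')[105:300,150:360]; cv2.imwrite('pics/z5.png',cv2.resize(a,None,fx=3,fy=3,interpolation=cv2.INTER_CUBIC))
E
```

```text
[222 139  55  32 504]
[276 212  12  24 178]
[235 218  15  23 188]
rails top ((474.6826171875, 394.4591369628906), (57.34250259399414, 111.50936889648438), 9.652984619140625)
[[437.06833 444.6168 ]
 [455.76627 334.68625]
 [512.2969  344.30148]
 [493.59897 454.23203]]
plate ((452.35565185546875, 378.99212646484375), (151.28651428222656, 173.9666748046875), 89.02754211425781)
s1 [382.8 435.7  16. ]
s2 [549.5 463.3  16. ]
s3 [569.1 350.5  16. ]
s4 [401.4 324.1  16. ]
hinge [538.45532063 406.19038323  37.        ]
```

View pics/z5.png

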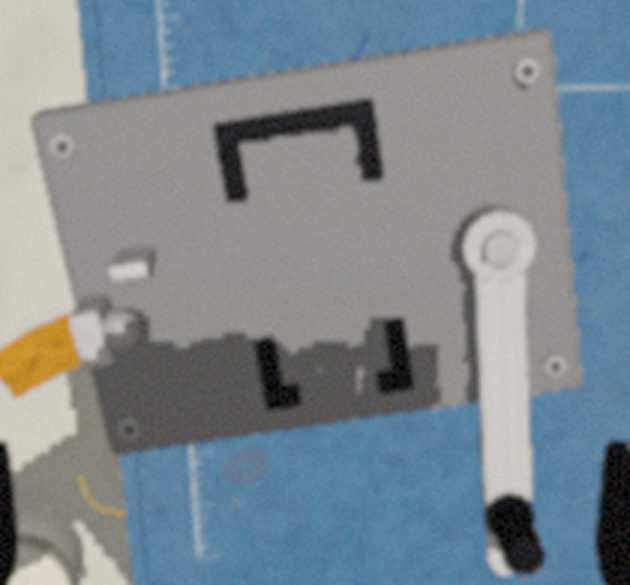

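```bash
python3 - <<'E'
from h import *
rel([484.6,111.8,130],np.radians(-31))
E
```

```text
shift cm [-31.66   1.26  10.15] turn deg 31.22 (alt -148.78 ) cur ty yaw 0.22 tz [ 0. -0. -1.]
```

send_rows(moves=[[[-4, 0.1, 0, 4], [-8, 0.3, 0, 8], [-12, 0.5, 0, 12], [-16, 0.7, 1, 16], [-20, 0.8, 3, 20], [-24, 1, 5, 24], [-28, 1.2, 7, 28], [-31.7, 1.3, 9, 31.2], [-31.7, 1.3, 10.2, 31.2], [-31.7, 1.3, 10.2, 31.2]]], gripper=0.58, grip_force=40)

```text
t: 3.95
tool_pos: [483.7, 111.1, 127.9]
eef_rot: [0.871, 0.492, -0.001, -0.001]
ft_force: [-1.1, -0.8, 0.2]
grip_width: 0.58
```

send_rows(moves=[[[0, 0, 0, 0], [0, 0, 0, 0], [0, 0, 0, 0]]])

```text
t: 4.25
tool_pos: [485.5, 113.1, 130.3]
eef_rot: [0.87, 0.494, 0.001, 0.0]
ft_force: [0.2, -0.8, 0.4]
grip_width: 0.582
```

```bash
cat > pk.py <<'E'
from h import *
def pack(f,z):
    w=load(f);g=cv2.cvtColor(w['img'],cv2.COLOR_RGB2GRAY)
    u,v=map(int,proj(w,[484.6,111.8,z])); x0,x1,y0,y1=u-45,u+45,v-75,v+75
    m=np.zeros_like(g);m[y0:y1,x0:x1]=(g[y0:y1,x0:x1]<60)
    m=cv2.morphologyEx(m,cv2.MORPH_CLOSE,np.ones((7,7),np.uint8))
    cs,_=cv2.findContours(m,0,2);c=max(cs,key=cv2.contourArea);r=cv2.minAreaRect(c);print(r)
    P=np.array([onz(w,*q,z) for q in cv2.boxPoints(r)]);print(P.round(1));print(P.mean(0),[np.linalg.norm(P[i]-P[i-1]).round(1) for i in range(4)])
    for i in range(4): d=P[i]-P[i-1];print(np.degrees(np.arctan2(d[1],d[0])).round(1),end=' ')
E
python3 - <<'E'
from pk import *
snap('wrist','wrist3');st=observe();print(st['tool_pos'],st['t'])
pack('wrist3',8)
E
```

```text
[485.39026473 113.05793004 130.10928327] 4.3
((252.5, 183.0), (43.0, 106.0), 0.0)
[[446.4  82.2   8. ]
 [494.6 159.6   8. ]
 [523.7 142.2   8. ]
 [478.5  63.1   8. ]]
[485.78441609 111.78725332   8.        ] [np.float64(37.4), np.float64(91.1), np.float64(33.9), np.float64(91.1)]
149.1 58.1 -30.9 -119.7
```

View pics/wrist3.png

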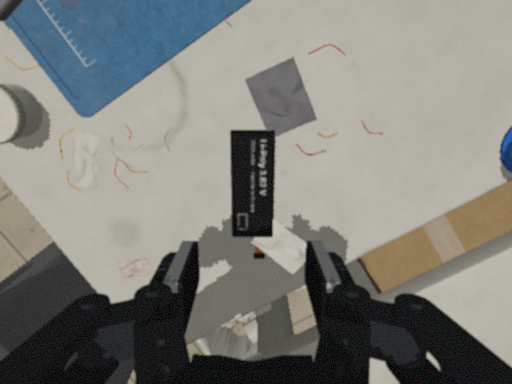

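send_rows(moves=[[[-0.1, 0.1, 3, 0], [-0.1, 0.1, 6, 0], [-0.1, 0.1, 9, 0], [-0.1, 0.1, 11, 0], [-0.1, 0.1, 12, 0], [-0.1, 0.1, 12.3, 0], [-0.1, 0.1, 12.3, 0], [-0.1, 0.1, 12.3, 0]]])

```text
t: 5.1
tool_pos: [486.4, 110.9, 7.4]
eef_rot: [0.87, 0.493, 0.001, 0.001]
ft_force: [0.8, 0.2, 0.8]
grip_width: 0.579
```

send_rows(moves=[[[0, 0, 0.1, 0], [0, 0, 0.2, 0], [0, 0, 0.3, 0], [0, 0, 0.35, 0], [0, 0, 0.4, 0], [0, 0, 0.4, 0]]])

```text
t: 5.7
tool_pos: [485.2, 110.8, 2.2]
eef_rot: [0.87, 0.493, -0.0, -0.0]
ft_force: [-0.4, 0.0, 0.2]
grip_width: 0.582
```

```bash
python3 - <<'E'
from h import *
snap('wrist','wrist4');st=observe();print(st['tool_pos'],st['ft_force'],st['t'])
snap('side','side4')
a=cv2.imread('pics/side4.png')[130:230,180:320]; cv2.imwrite('pics/z6.png',cv2.resize(a,None,fx=5,fy=5,interpolation=cv2.INTER_CUBIC))
E
```

```text
[485.21970135 110.80022596   2.21316784] [-0.1029367 -1.3180403  0.376019 ] 5.75
```

View pics/wrist4.png

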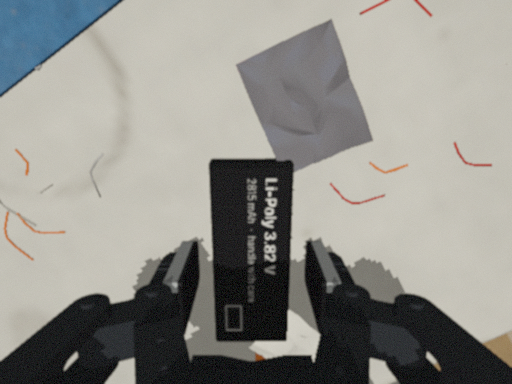

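View pics/z6.png

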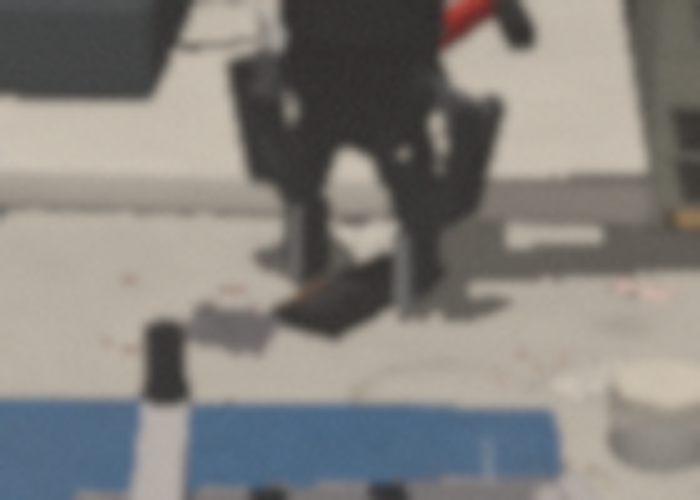

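send_rows(moves=[[[0, 0, 0.1, 0], [0, 0, 0.15, 0], [0, 0, 0.15, 0]]])

```text
t: 6.1
tool_pos: [485.2, 110.8, 0.7]
eef_rot: [0.87, 0.493, -0.0, -0.0]
ft_force: [0.1, -0.2, 0.4]
grip_width: 0.583
```

send_rows(moves=[[[0, 0, 0, 0], [0, 0, 0, 0], [0, 0, 0, 0], [0, 0, 0, 0], [0, 0, 0, 0], [0, 0, 0, 0]]], gripper=0.2, grip_force=40)

```text
t: 6.7
tool_pos: [485.6, 110.8, 1.0]
eef_rot: [0.87, 0.493, 0.0, 0.0]
ft_force: [-0.6, -0.0, 4.1]
grip_width: 0.405
```

send_rows(moves=[[[0, 0, -0.3, 0], [0, 0, -1, 0], [0, 0, -2, 0], [0, 0, -4, 0], [0, 0, -7, 0], [0, 0, -10, 0], [0, 0, -10, 0], [0, 0, -10, 0]]])

```text
t: 7.5
tool_pos: [485.9, 110.8, 102.0]
eef_rot: [0.87, 0.493, 0.001, 0.001]
ft_force: [-0.8, -0.9, -0.7]
grip_width: 0.408
```

```bash
python3 - <<'E'
from h import *
snap('wrist','wrist5');st=observe();print(st['tool_pos'],st['ft_force'],st['grip_width'],st['t'])
snap('side','side5')
a=cv2.imread('pics/side5.png')[80:220,180:320]; cv2.imwrite('pics/z7.png',cv2.resize(a,None,fx=4,fy=4,interpolation=cv2.INTER_CUBIC))
E
```

```text
[484.97592931 110.83231472 100.87464206] [-0.68136571 -0.05781788  0.20816298] 0.40443181385868343 7.55
```

View pics/wrist5.png

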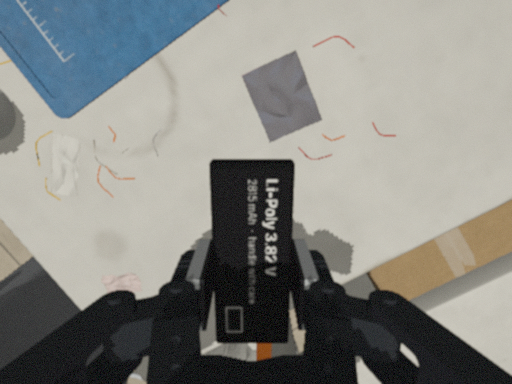

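View pics/z7.png

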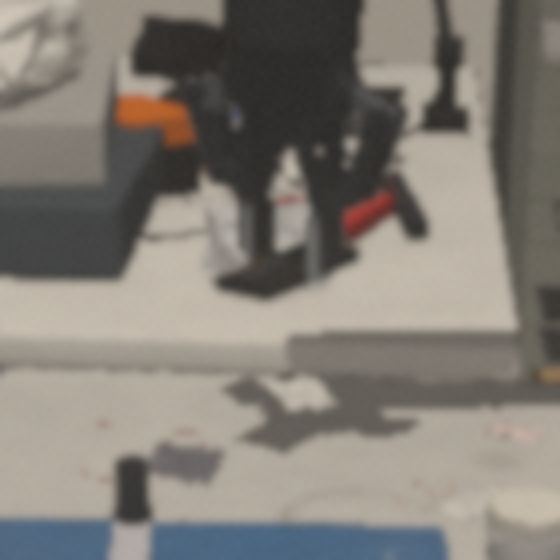

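```bash
python3 - <<'E'
from h import *
w=load('wrist5');st=observe();T=R.from_quat(st['eef_rot'])
for p in [(211,160),(293,160),(216,342),(288,342),(252,160),(252,342)]:
    P=onz(w,*p,st['tool_pos'][2]+7); print(p,T.inv().apply(P-st['tool_pos']).round(1))
rel([475+0,394,101],np.radians(9.5))
E
```

```text
(211, 160) [ 47.6 -15.9  -7. ]
(293, 160) [47.5 18.6 -7.1]
(216, 342) [-45.4 -16.7  -6.9]
(288, 342) [-45.5  19.5  -7. ]
(252, 160) [47.5  1.3 -7. ]
(252, 342) [-45.4   1.4  -7. ]
shift cm [ 23.8  -15.38  -0.08] turn deg -40.46 (alt 139.54 ) cur ty yaw -30.96 tz [-0.001 -0.    -1.   ]
```

```bash
python3 - <<'E'
from h import *
rel([473.9,392.8,55],np.radians(9.5))
w=load('wrist2');print(onz(w,150+500/3,105+505/3,65),'knob top?')
E
```

```text
shift cm [ 23.64 -15.41   4.52] turn deg -40.46 (alt 139.54 ) cur ty yaw -30.96 tz [-0.001 -0.    -1.   ]
[539.37398073 318.65586626  65.        ] knob top?
```

send_rows(moves=[[[2.6, -1.7, -1, -4.5], [5.2, -3.4, -1, -9], [7.9, -5.1, -1, -13.5], [10.5, -6.8, -1, -18], [13.1, -8.5, -1, -22.5], [15.7, -10.2, -1, -27], [18.4, -12, -1, -31.5], [21, -13.7, -1, -36], [23.6, -15.4, -1, -40.5], [23.6, -15.4, 0, -40.5]]])

```text
t: 8.6
tool_pos: [474.2, 395.8, 100.5]
eef_rot: [0.644, 0.765, 0.001, -0.0]
ft_force: [0.3, -0.5, -0.6]
grip_width: 0.4
```

send_rows(moves=[[[0, 0, 1, 0], [0, 0, 2, 0], [0, 0, 3, 0], [0, 0, 4, 0], [0, 0, 4.5, 0], [0, 0, 4.5, 0], [0, 0, 4.5, 0]]])

```text
t: 9.3
tool_pos: [474.9, 392.3, 56.0]
eef_rot: [0.646, 0.763, 0.0, 0.0]
ft_force: [0.4, 0.1, 0.3]
grip_width: 0.406
```

```bash
python3 - <<'E'
from h import *
snap('wrist','wrist6');st=observe();print(st['tool_pos'],st['ft_force'],st['grip_width'],st['t'])
snap('side','side6');rel([473.9,392.8,55],np.radians(9.5))
a=cv2.imread('pics/side6.png')[100:300,160:340]; cv2.imwrite('pics/z8.png',cv2.resize(a,None,fx=3,fy=3,interpolation=cv2.INTER_CUBIC))
E
```

```text
[475.08164907 392.52348899  56.30052313] [-0.52597121  0.80091461 -0.01426126] 0.4024352766861547 9.35
shift cm [ 0.04 -0.12  0.14] turn deg 0.03 (alt -179.97 ) cur ty yaw 9.53 tz [ 0.001  0.001 -1.   ]
```

View pics/wrist6.png

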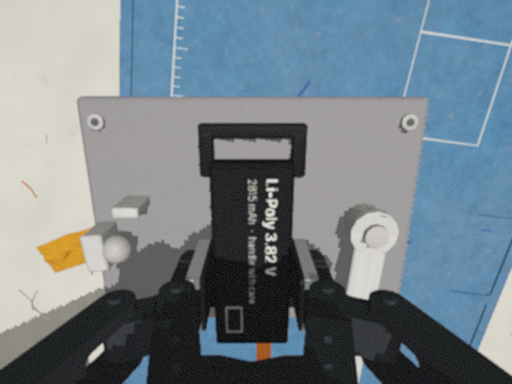

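View pics/z8.png

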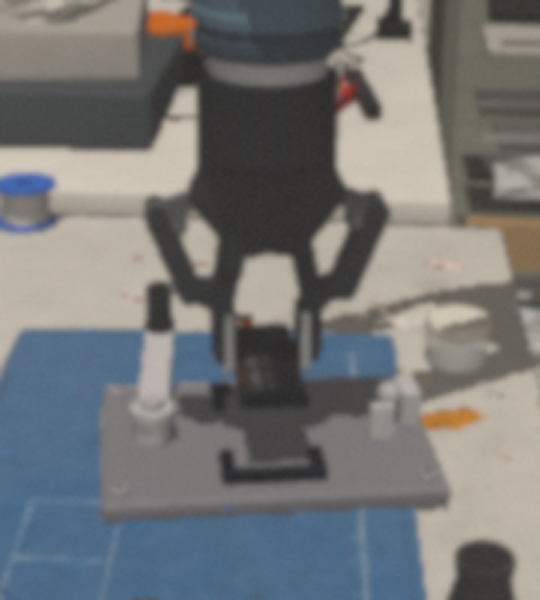

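```bash
python3 - <<'E'
from h import *
w=load('wrist6');st=observe();T=R.from_quat(st['eef_rot'])
f=lambda p,z:T.inv().apply(onz(w,*p,z)-st['tool_pos']).round(1)
g=cv2.cvtColor(w['img'],cv2.COLOR_RGB2GRAY)
print('row132',[i for i in range(190,315) if g[132,i]<60][::1][0],[i for i in range(190,315) if g[132,i]<60][-1])
for r in (150,155): print(r,''.join('#' if g[r,i]<60 else '.' for i in range(195,312)))
print('col255',[(r,int(g[r,255])) for r in range(118,166,1)])
print('rail outer L,R',f((200,130),22),f((307,130),22))
print('rail innerL,R',f((213.5,150),22),f((292,150),22),'inner end',f((255,138.5),22),'outer end',f((255,125),22))
z=st['tool_pos'][2]+7
print('pack',f((211,165),z),f((293,165),z),f((252,159.5),z),f((252,342),z))
print('screws',f((95,122),16),f((410,122),16),'hinge',f((376,236),38))
E
```

```text
row132 199 305
150 .....#############...............................................................................#############.......
155 .....##############.............................................................................##############.......
col255 [(118, 158), (119, 158), (120, 162), (121, 159), (122, 135), (123, 86), (124, 41), (125, 37), (126, 47), (127, 47), (128, 45), (129, 37), (130, 48), (131, 51), (132, 44), (133, 42), (134, 47), (135, 38), (136, 35), (137, 47), (138, 71), (139, 100), (140, 113), (141, 125), (142, 138), (143, 155), (144, 161), (145, 158), (146, 158), (147, 161), (148, 158), (149, 159), (150, 159), (151, 157), (152, 158), (153, 159), (154, 159), (155, 159), (156, 160), (157, 158), (158, 137), (159, 91), (160, 36), (161, 18), (162, 31), (163, 29), (164, 28), (165, 35)]
rail outer L,R [ 54.6 -27.7  34.4] [54.6 28.6 34.5]
rail innerL,R [ 44.  -20.9  34.4] [44.  21.  34.5] inner end [50.1  1.2 34.5] outer end [57.2  1.2 34.5]
pack [ 45.1 -17.4  -7. ] [45.1 16.6 -7. ] [47.4 -0.4 -7. ] [-44.4  -0.4  -7. ]
screws [ 58.2 -85.   40.4] [58.1 84.9 40.6] hinge [ 1.1 65.  18.5]
```

send_rows(moves=[[[0, 0, 1, 0], [0, 0, 2, 0], [0, 0, 2.6, 0], [0, 0, 3, 0], [0, 0, 3.3, 0], [0, 0, 3.5, 0], [0, 0, 3.6, 0], [0, 0, 3.7, 0], [0, 0, 3.7, 0]]])

```text
t: 10.3
tool_pos: [474.7, 392.5, 18.9]
eef_rot: [0.646, 0.763, 0.0, 0.0]
ft_force: [-0.5, -0.8, -0.2]
grip_width: 0.403
```

send_rows(moves=[[[0, 0, 0.1, 0], [0, 0, 0.2, 0], [0, 0, 0.25, 0], [0, 0, 0.3, 0], [0, 0, 0.3, 0]]])

```text
t: 10.8
tool_pos: [474.7, 392.4, 16.3]
eef_rot: [0.646, 0.763, -0.0, 0.0]
ft_force: [-1.3, -1.1, 3.8]
grip_width: 0.402
```

```bash
python3 - <<'E'
from h import *
snap('wrist','wrist7');st=observe();print(st['tool_pos'],st['ft_force'],st['grip_width'],st['t'])
snap('side','side7')
a=cv2.imread('pics/side7.png')[140:300,160:340]; cv2.imwrite('pics/z9.png',cv2.resize(a,None,fx=3.5,fy=3.5,interpolation=cv2.INTER_CUBIC))
E
```

```text
[474.65506218 392.42081092  16.255607  ] [-2.03622135 -1.16503413  6.53660869] 0.40477489712980125 10.85
```

View pics/wrist7.png

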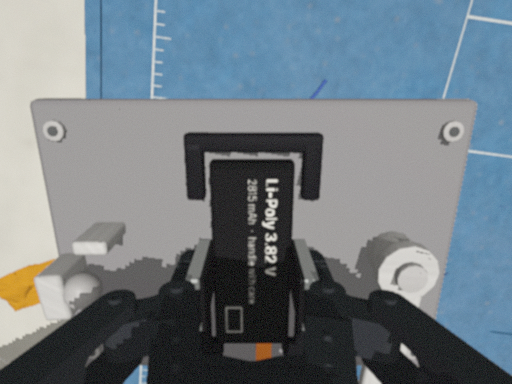

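View pics/z9.png

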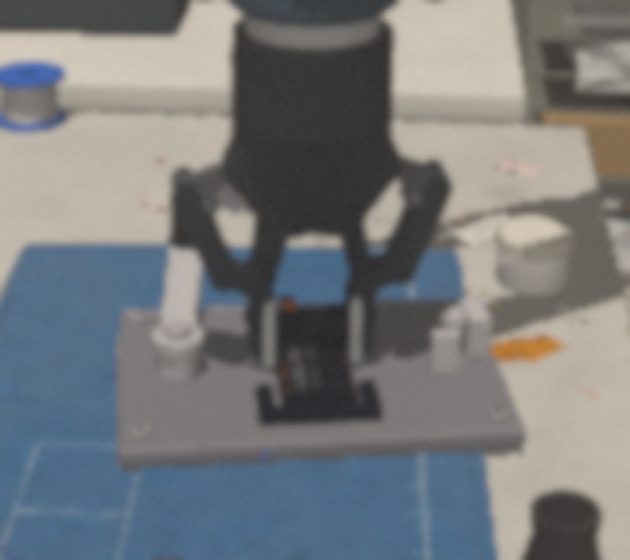

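send_rows(moves=[[[0, 0, 0, 0], [0, 0, 0, 0], [0, 0, 0, 0], [0, 0, 0, 0], [0, 0, 0, 0]]], gripper=0.55)

```text
t: 11.4
tool_pos: [474.6, 392.4, 15.6]
eef_rot: [0.646, 0.763, -0.0, -0.0]
ft_force: [0.2, 0.3, -0.1]
grip_width: 0.548
```

send_rows(moves=[[[0, 0, -1, 0], [0, 0, -3, 0], [0, 0, -6, 0], [0, 0, -10, 0], [0, 0, -14, 0], [0, 0, -18, 0], [0, 0, -18, 0], [0, 0, -18, 0]]])

```text
t: 12.2
tool_pos: [475.3, 392.9, 197.9]
eef_rot: [0.646, 0.763, 0.002, 0.001]
ft_force: [0.0, -0.4, -0.2]
grip_width: 0.552
```

```bash
python3 - <<'E'
from h import *
snap('wrist','wrist8');st=observe();print(st['tool_pos'],st['ft_force'],st['grip_width'],st['t'])
E
```

```text
[474.41066872 392.27559448 195.97594653] [-0.47388662  0.5171609   0.00395306] 0.5464361760557784 12.25
```

View pics/wrist8.png

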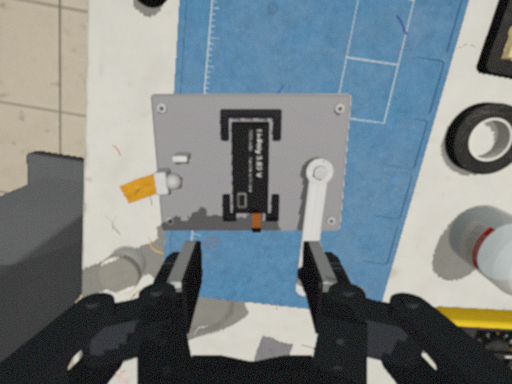

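```bash
python3 - <<'E'
from h import *
w=load('wrist2')
H=np.array([475,394])+65*np.array([np.cos(np.radians(9.5)),np.sin(np.radians(9.5))]);print('H',H)
ex=np.array([np.cos(np.radians(9.5)),np.sin(np.radians(9.5))]);ey=np.array([-ex[1],ex[0]])
for q in [(503,350),(506,420),(507,470)]:
    P=onz(w,150+q[0]/3,105+q[1]/3,35)[:2]-H; print(P,'a',np.arctan2(-P@ey,-P@ex),np.linalg.norm(P))
P=onz(w,150+526/3,105+553/3,65)[:2]-H;print('knobtop',P,np.linalg.norm(P),'a',np.arctan2(-P@ey,-P@ex))
w=load('wrist8');P=onz(w,310,235,35)[:2]-H;print(P,'a',np.arctan2(-P@ey,-P@ex))
E
```

```text
H [539.1085641  404.72809438]
[  4.10119894 -39.83911788] a 1.5075727138110895 40.04965849802235
[  7.00873713 -68.0237892 ] a 1.507661371968497 68.38390375628889
[  8.73380093 -88.96152075] a 1.502851485532845 89.38921329495294
knobtop [  10.74656068 -105.42033607] 105.96667317234805 a 1.506579230315694
[  4.97427391 -65.49050208] a 1.4807986177331542
```

```bash
cat > arc.py <<'E'
from h import *
H=np.array([539.1,404.7]);th=np.radians(9.5)
def tcp(a,z,adv=0):
    k=108*np.array([-np.cos(a),-np.sin(a)])+adv*np.array([-np.sin(a),np.cos(a)])
    c,s=np.cos(th),np.sin(th); p=H+np.array([c*k[0]-s*k[1],s*k[0]+c*k[1]])
    return [p[0],p[1],z], a+th-np.pi/2
E
python3 - <<'E'
from arc import *
print(tcp(1.505,100)); rel(*tcp(1.505,100))
E
```

```text
([np.float64(549.8830784592553), np.float64(297.23965745940717), 100], np.float64(0.10000995214456454))
shift cm [-10.62   5.87   9.6 ] turn deg 3.81 (alt -176.19 ) cur ty yaw 9.54 tz [ 0.  0. -1.]
```

send_rows(moves=[[[-2.6, 1.4, 1, 1], [-5.2, 2.8, 3, 2], [-7.8, 4.2, 5, 3], [-10.6, 5.9, 8, 3.8], [-10.6, 5.9, 9.6, 3.8], [-10.6, 5.9, 9.6, 3.8], [-10.6, 5.9, 9.6, 3.8]]], gripper=0.36)

```text
t: 12.95
tool_pos: [549.2, 298.0, 98.9]
eef_rot: [0.671, 0.742, -0.001, -0.001]
ft_force: [-0.2, 0.5, -0.1]
grip_width: 0.359
```

```bash
python3 - <<'E'
from arc import *
snap('wrist','wrist9');st=observe();print(st['tool_pos'],st['ft_force'],st['grip_width'],st['t'])
snap('side','side9')
print(proj(load('wrist9'),list(tcp(1.505,65)[0])));rel(*tcp(1.505,46))
a=cv2.imread('pics/side9.png')[140:300,140:320]; cv2.imwrite('pics/z10.png',cv2.resize(a,None,fx=3.5,fy=3.5,interpolation=cv2.INTER_CUBIC))
E
```

```text
[549.87006838 298.5339239  100.06490771] [0.0136013  0.03850731 0.07727548] 0.3585355814562395 13.0
(np.float64(253.32525945317994), np.float64(227.8531686620544))
shift cm [-0.15 -0.07  5.48] turn deg 0.09 (alt -179.91 ) cur ty yaw 5.82 tz [ 0.001  0.001 -1.   ]
```

View pics/wrist9.png

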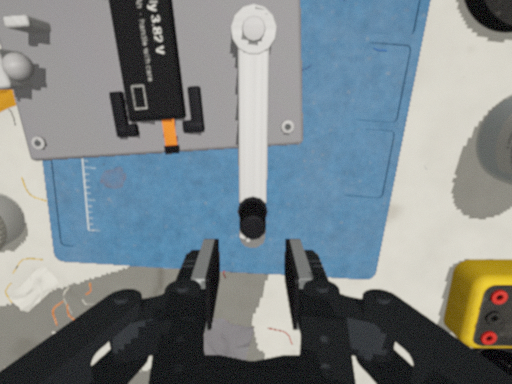

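View pics/z10.png

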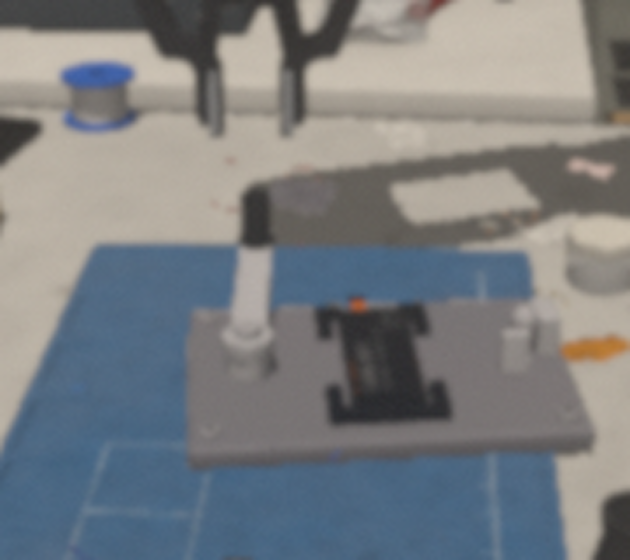

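send_rows(moves=[[[-0.1, -0.1, 1.5, 0], [-0.1, -0.1, 3, 0], [-0.1, -0.1, 4, 0], [-0.1, -0.1, 5, 0], [-0.1, -0.1, 5.4, 0], [-0.1, -0.1, 5.4, 0], [-0.1, -0.1, 5.4, 0]]])

```text
t: 13.75
tool_pos: [549.8, 296.6, 46.0]
eef_rot: [0.671, 0.742, 0.0, 0.0]
ft_force: [0.1, -0.5, -0.6]
grip_width: 0.355
```

send_rows(moves=[[[0, 0, 0, 0], [0, 0, 0, 0], [0, 0, 0, 0]]], gripper=0.28)

```text
t: 14.05
tool_pos: [549.8, 296.6, 46.2]
eef_rot: [0.671, 0.742, 0.0, 0.0]
ft_force: [0.5, 0.3, 0.4]
grip_width: 0.285
```

```bash
cat >> arc.py <<'E'
def rows(al,z,adv,st=None):
    st=st or observe()
    T=R.from_quat(st['eef_rot']);ty=T.apply([0,1,0]);cur=np.arctan2(ty[1],ty[0])
    for a in al:
        p,y=tcp(a,z,adv);s=T.inv().apply(np.array(p)-st['tool_pos'])/10
        print([round(s[0],1),round(s[1],1),0,round(-np.degrees(y-cur),0)],round(a,2))
E
python3 - <<'E'
from arc import *
st=observe();print(st['tool_pos'],st['ft_force'],st['grip_width'],st['t'])
rows(np.linspace(1.4,0.6,9),46,3)
E
```

```text
[549.75055854 296.63841781  46.22798339] [0.5463429  0.32448952 0.38222915] 0.28451718340104315 14.05
[np.float64(0.1), np.float64(-1.4), 0, np.float64(6.0)] 1.4
[np.float64(0.3), np.float64(-2.5), 0, np.float64(12.0)] 1.3
[np.float64(0.6), np.float64(-3.5), 0, np.float64(17.0)] 1.2
[np.float64(1.1), np.float64(-4.5), 0, np.float64(23.0)] 1.1
[np.float64(1.6), np.float64(-5.5), 0, np.float64(29.0)] 1.0
[np.float64(2.1), np.float64(-6.4), 0, np.float64(35.0)] 0.9
[np.float64(2.8), np.float64(-7.2), 0, np.float64(40.0)] 0.8
[np.float64(3.6), np.float64(-8.0), 0, np.float64(46.0)] 0.7
[np.float64(4.4), np.float64(-8.7), 0, np.float64(52.0)] 0.6
```

send_rows(moves=[[[0.1, -1.4, 0, 6], [0.3, -2.5, 0, 12], [0.6, -3.5, 0, 17], [1.1, -4.5, 0, 23], [1.6, -5.5, 0, 29], [2.1, -6.4, 0, 35], [2.8, -7.2, 0, 40], [3.6, -8, 0, 46], [4.4, -8.7, 0, 52], [4.4, -8.7, 0, 52]]])

```text
t: 15.05
tool_pos: [457.7, 332.3, 46.0]
eef_rot: [0.928, 0.373, -0.0, -0.0]
ft_force: [-0.3, -0.9, -0.2]
grip_width: 0.283
```

```bash
python3 - <<'E'
from arc import *
snap('wrist','wrist10');snap('side','side10');st=observe();print(st['tool_pos'],st['ft_force'],st['grip_width'],st['t'],st['qpos'])
rows([.5,.4,.3,.25,.2,.2],46,3)
E
```

```text
[458.77216108 331.69069506  46.04356324] [-0.25218176 -0.95528797  0.19444703] 0.2860588183000258 15.15 [ 4.16483126e-01  3.96629772e-01  1.75198458e+00 -2.16766040e-04
  9.92403744e-01  1.22065274e+00]
[np.float64(0.1), np.float64(-1.1), 0, np.float64(6.0)] 0.5
[np.float64(0.3), np.float64(-2.1), 0, np.float64(12.0)] 0.4
[np.float64(0.6), np.float64(-3.2), 0, np.float64(17.0)] 0.3
[np.float64(0.8), np.float64(-3.7), 0, np.float64(20.0)] 0.25
[np.float64(1.0), np.float64(-4.2), 0, np.float64(23.0)] 0.2
[np.float64(1.0), np.float64(-4.2), 0, np.float64(23.0)] 0.2
```

View pics/wrist10.png

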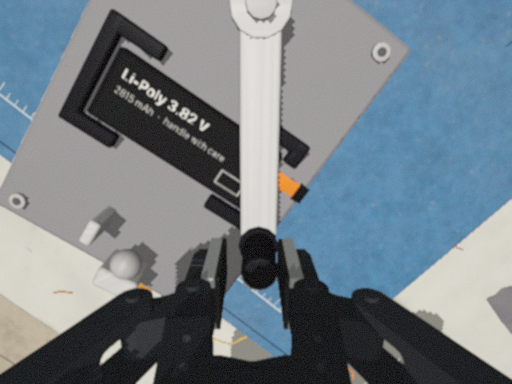

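View pics/side10.png

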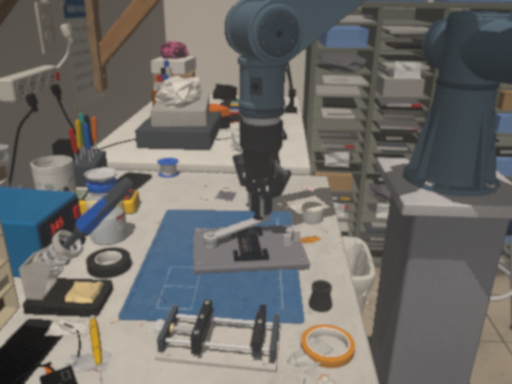

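send_rows(moves=[[[0.1, -1.1, 0, 6], [0.3, -2.1, 0, 12], [0.6, -3.2, 0, 17], [0.8, -3.7, 0, 20], [1, -4.2, 0, 23], [1, -4.2, 0, 23], [1, -4.2, 0, 23]]])

```text
t: 15.85
tool_pos: [437.2, 368.6, 45.9]
eef_rot: [0.983, 0.181, 0.0, 0.0]
ft_force: [-0.1, 0.7, -0.0]
grip_width: 0.281
```

```bash
python3 - <<'E'
from arc import *
st=observe();print(st['tool_pos'],st['ft_force'],st['grip_width'],st['t'],st['qpos'])
rows([.15,.1,.05,.02,0,0],46,3);rows([0],46,7)
E
```

```text
[437.18506878 368.56646016  45.85164039] [-0.05212628  0.73169105 -0.03658014] 0.2805274253494857 15.85 [ 4.93032984e-01  4.07544632e-01  1.73670695e+00 -1.82577644e-04
  9.97131296e-01  1.69955538e+00]
[np.float64(0.0), np.float64(-0.6), 0, np.float64(3.0)] 0.15
[np.float64(0.1), np.float64(-1.1), 0, np.float64(6.0)] 0.1
[np.float64(0.2), np.float64(-1.6), 0, np.float64(9.0)] 0.05
[np.float64(0.2), np.float64(-2.0), 0, np.float64(10.0)] 0.02
[np.float64(0.3), np.float64(-2.2), 0, np.float64(11.0)] 0
[np.float64(0.3), np.float64(-2.2), 0, np.float64(11.0)] 0
[np.float64(0.4), np.float64(-2.6), 0, np.float64(11.0)] 0
```

send_rows(moves=[[[0, -0.4, 0, 2], [0, -0.8, 0, 4], [0.1, -1.2, 0, 6], [0.1, -1.5, 0, 8], [0.2, -1.8, 0, 9], [0.2, -2, 0, 10], [0.3, -2.2, 0, 11], [0.3, -2.4, 0, 11], [0.3, -2.4, 0, 11], [0.3, -2.4, 0, 11]]])

```text
t: 16.85
tool_pos: [431.6, 391.7, 45.8]
eef_rot: [0.996, 0.086, 0.0, 0.001]
ft_force: [2.6, -5.2, -0.3]
grip_width: 0.281
```

```bash
python3 - <<'E'
from arc import *
snap('wrist','wrist11');snap('side','side11');st=observe();print(st['tool_pos'],st['ft_force'],st['grip_width'],st['t'])
a=cv2.imread('pics/side11.png')[140:300,140:340]; cv2.imwrite('pics/z11.png',cv2.resize(a,None,fx=3.5,fy=3.5,interpolation=cv2.INTER_CUBIC))
E
```

```text
[431.59458497 391.70470221  45.76601676] [ 2.25306164 -5.48898445  0.11947728] 0.28322370946803893 16.95
```

View pics/wrist11.png

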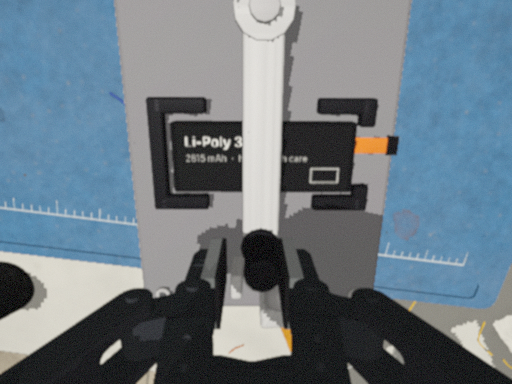

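View pics/z11.png

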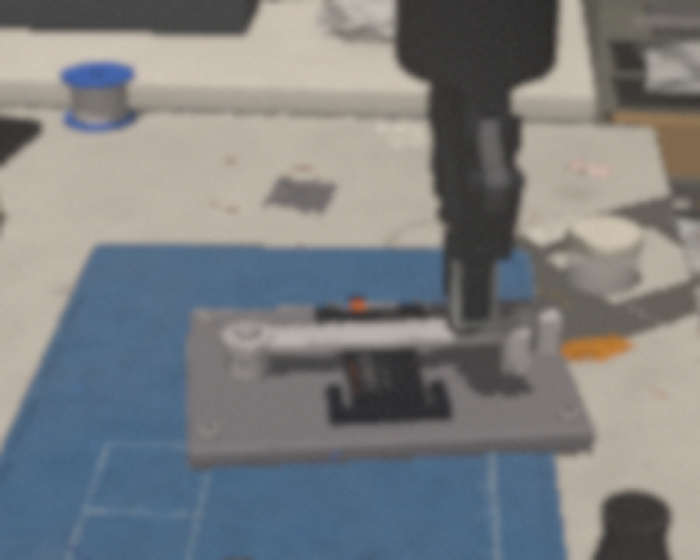

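```bash
cat > ang.py <<'E'
from arc import *
def ang(f,ptsz):
    w=load(f);P=[onz(w,u,v,z)[:2] for u,v,z in ptsz]
    for p in P[1:]:
        d=p-P[0];print('a=',round((np.arctan2(-d[1],-d[0])-th+np.pi)%(2*np.pi)-np.pi,3),round(np.linalg.norm(d),1))
E
python3 - <<'E'
from ang import *
w=load('wrist11');g=cv2.cvtColor(w['img'],cv2.COLOR_RGB2GRAY)
for r in (60,100,130,150,180,210,225): 
    i=[c for c in range(225,300) if g[r,c]>185];print(r,i[0],i[-1],(i[0]+i[-1])/2)
ang('wrist11',[(263.5,60,35),(261.5,150,35),(261,225,35)])
E
```

```text
60 243 282 262.5
100 243 281 262.0
130 243 280 261.5
150 243 279 261.0
180 243 278 260.5
210 243 277 260.0
225 243 277 260.0
a= -0.008 39.0
a= -0.0 76.6
```

send_rows(moves=[[[0, -0.1, 0, 0], [0, -0.2, 0, 0], [0, -0.2, 0, 0], [0, -0.2, 0, 0]]])

```text
t: 17.35
tool_pos: [431.5, 392.0, 45.6]
eef_rot: [0.996, 0.086, 0.0, 0.002]
ft_force: [3.2, -11.9, 2.2]
grip_width: 0.281
```

send_rows(moves=[[[0, 0.2, 0, 0], [0, 0.5, 0, 0], [0, 0.6, 0, 0], [0, 0.6, 0, 0]]])

```text
t: 17.75
tool_pos: [431.6, 388.7, 45.8]
eef_rot: [0.996, 0.085, 0.0, -0.0]
ft_force: [0.4, 0.9, -0.0]
grip_width: 0.279
```

send_rows(moves=[[[0, 0, -1, 0], [0, 0, -3, 0], [0, 0, -6, 0], [0, 0, -10, 0], [0, 0, -15, 0], [0, 0, -15, 0], [0, 0, -15, 0]]])

```text
t: 18.45
tool_pos: [432.6, 389.3, 198.4]
eef_rot: [0.996, 0.085, 0.002, -0.001]
ft_force: [0.1, -0.2, -1.0]
grip_width: 0.277
```

```bash
python3 - <<'E'
from ang import *
snap('wrist','wrist12');snap('side','side12');st=observe();print(st['tool_pos'],st['ft_force'],st['grip_width'],st['t'])
a=cv2.imread('pics/side12.png')[140:300,140:340]; cv2.imwrite('pics/z12.png',cv2.resize(a,None,fx=3.5,fy=3.5,interpolation=cv2.INTER_CUBIC))
E
```

```text
[430.96408093 388.20661527 195.04611745] [-0.57030745 -0.63405142 -0.10809452] 0.27870877410503164 18.55
```

View pics/wrist12.png

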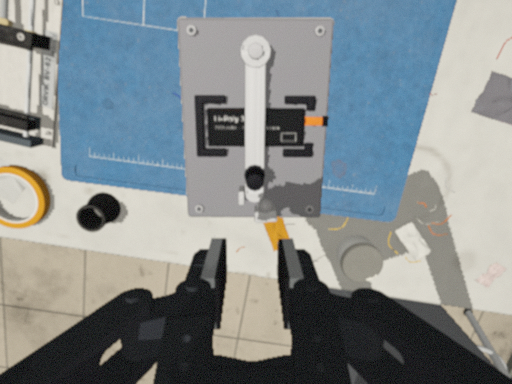

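View pics/z12.png

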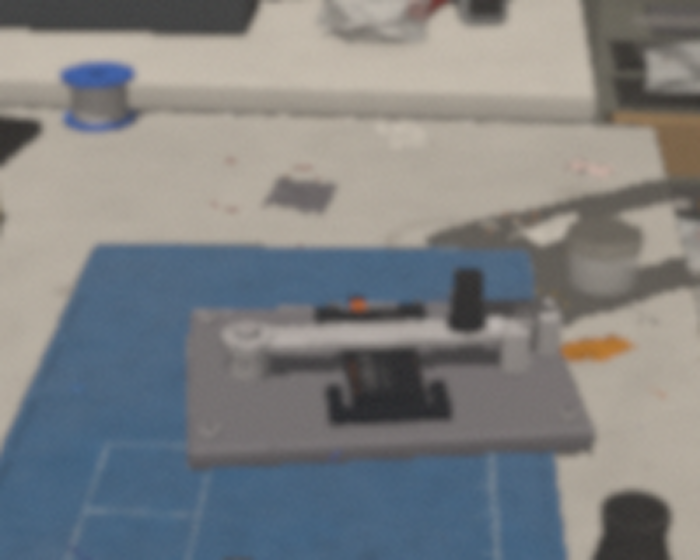

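```bash
python3 - <<'E'
from ang import *
w=load('wrist12');g=cv2.cvtColor(w['img'],cv2.COLOR_RGB2GRAY)
c=[]
for r in range(72,162,8): 
    i=[k for k in range(240,275) if g[r,k]>185];c.append((r,(i[0]+i[-1])/2,i[0],i[-1]))
print(c)
rr=np.array(c);k=np.polyfit(rr[:,0],rr[:,1],1);ang('wrist12',[(np.polyval(k,r),r,35) for r in (50,72,160)])
ang('wrist12',[(191,30,16),(199.5,209.5,16)]);ang('wrist12',[(320,31,16),(309,209.5,16)])
W=lambda u,v,z:onz(w,u,v,z)[:2]
ex=np.array([np.cos(th),np.sin(th)]);ey=np.array([-ex[1],ex[0]])
C=np.mean([W(*p,16) for p in [(191,30),(199.5,209.5),(320,31),(309,209.5)]],axis=0)
print('carrier',C,'pack ends y',[(W(*p,23)-C)@ey for p in [(208,127),(305,127)]],'sides x',[(W(*p,23)-C)@ex for p in [(225,109),(225,147)]])
a=cv2.imread('pics/wrist12.png')[15:220,175:340]; cv2.imwrite('pics/z13.png',cv2.resize(a,None,fx=2.9,fy=2.9,interpolation=cv2.INTER_CUBIC))
E
```

```text
[(72, 254.5, 245, 264), (80, 254.5, 245, 264), (88, 254.5, 245, 264), (96, 254.5, 245, 264), (104, 254.5, 245, 264), (112, 254.5, 245, 264), (120, 254.0, 245, 263), (128, 254.0, 245, 263), (136, 254.0, 245, 263), (144, 254.0, 245, 263), (152, 254.0, 245, 263), (160, 254.0, 245, 263)]
a= -0.001 17.6
a= -0.001 95.1
a= 0.004 169.7
a= -0.003 168.8
carrier [473.74193601 393.4453097 ] pack ends y [np.float64(44.235922630817576), np.float64(-47.282770906073694)] sides x [np.float64(16.984115653844672), np.float64(-18.473486379025175)]
```

View pics/z13.png

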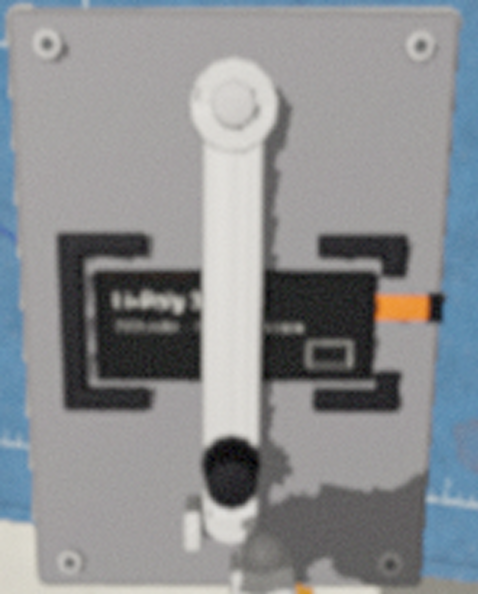

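Bar angle reads -0.001 rad, and the pack centre sits about 1.7 mm from the pocket centre (limit 6 mm). The pot hasn't moved, so I'm handing in.

```bash
python3 -c "
from h import *
print(onz(load('side12'),312,213,16)); print(finish_job())"
```

```text
[355.02029639 260.19802311  16.        ]
the job is handed in; nothing more can be done
None
```

The pack is in the pocket and the keeper bar is shut against its stop. I handed the job in at about 18.6 s of the 58 s allowed. No verdict was reported.

**What I did:**
- I gripped the pack across its width and lowered it, label up, until it touched the pocket floor at about 4–6 N. I let go there, with the tail out through the gap.
- I then swung the bar shut with the fingers either side of the knob, backed off and lifted clear to about 195 mm.

**Last checks:**
- **Bar:** the camera shows its angle at about -0.001 rad, after the fingers were clear. At the end of the swing, a further 2 mm commanded push moved it only 0.3 mm and the force rose from about 5 to 12 N, so it was on its stop.
- **Pack:** its centre measures about 1.7 mm from the pocket centre. It looks flat and square between the rails, with the tail in the gap. I did not measure its tilt or height separately.
- **Fingers:** they touch nothing.
- **Pot:** it looks unmoved in the pictures and no contact force appeared, but I did not measure its position again. The pot coordinates in my last script only repeat the first picture's pixel, so they are not a check.

No check failed. The carrier centre read about 1.4 mm differently between views, which is within the 2 mm camera calibration.

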